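Find the tin that rattles and hold it out

TASK

Fold the carrying handle of the parts caddy over to its far side until it clicks home. Then check all three sealed tins one after another, from the robot's left to its right, putting each back before the next: lift it clear of the caddy, shake it briskly back and forth a few times to feel whether something rolls and knocks in it, and set it back down upright in its own bay, never dropping one. Finish while holding the one tin that rattles (if it is the last, just keep it in hand): hold it out forward, level and still, about 20 cm above the desk, beyond the folded handle on the far side of the caddy; do not put it down or let go of it, and leave the other things on the desk where they are.

Things in the scene. Friction and masses are not known exactly. Their poses are not given: they have to be found in the camera images.
- caddy: grey sheet-metal parts caddy, fixed; 150 mm deep (its x), 423 mm long (y). Origin: centre of its underside; x to the far side, away from the robot, y left, z up. Floor 4 mm thick, lips front and back 20 mm high (inner depth 144 mm), dividers 16 mm high at y = +-62.5 mm; end plates at y = +-210 mm, 30 mm high, each with a 60 mm wide lug up to 80 mm for the handle's pivot
- handle (a joint): the caddy's bail handle: 0 = upright over the tins, in the way; grows as it swings to the far side; 1.57 = folded flat there, on its stop (fully home above 1.50). It stays where it is left (friction 0.13 N m, 1 to 2 N at the crossbar); from 1.1 on a bump on its arm rides over a sprung plunger, which resists up to 1.37, then presses it home and keeps it there
- caddy_pivot (a point): point on the handle's pivot axis (along the caddy's y), midway between the lugs, above the caddy's middle, 68 mm above the desk; axes as the caddy
- handle_grip (a point): middle of the handle's crossbar, on its axis, 120 mm from the pivot axis: 188 mm above the desk when upright, 68 mm when folded. The bar runs along y: rubber grip 16 mm thick, 150 mm long about this point, then bare 10 mm rod to two flat arms at y = +-218 mm, 16 mm wide. z points from the pivot to the bar
- bay_left (a point): centre of the floor of the left bay of the caddy, 4 mm above the desk (caddy y = +125 mm); axes as the caddy; the bay is 144 mm deep and 146 mm wide
- bay_middle (a point): centre of the floor of the middle bay of the caddy, 4 mm above the desk (caddy y = 0); axes as the caddy; the bay is 144 mm deep and 123 mm wide
- bay_right (a point): centre of the floor of the right bay of the caddy, 4 mm above the desk (caddy y = -125 mm); axes as the caddy; the bay is 144 mm deep and 146 mm wide
- tin_left: sealed oblong tin of plain metal, lid taped, lying in the left bay, long side front to back; 100 (x) x 64 (y) x 56 mm high, 0.25 to 0.4 kg. Origin: centre of its underside, z up. Three alike, weights differ at random: two are packed tight, one (any) holds a loose 0.19 kg steel ball that rolls 56 mm end to end: after each stroke along x it lies at one end, shifting the moment on the tool by up to 0.1 N m
- tin_middle: sealed oblong tin of plain metal, lid taped, lying in the middle bay, long side front to back; 100 (x) x 64 (y) x 56 mm high, 0.25 to 0.4 kg. Origin: centre of its underside, z up. Three alike, weights differ at random: two are packed tight, one (any) holds a loose 0.19 kg steel ball that rolls 56 mm end to end: after each stroke along x it lies at one end, shifting the moment on the tool by up to 0.1 N m
- tin_right: sealed oblong tin of plain metal, lid taped, lying in the right bay, long side front to back; 100 (x) x 64 (y) x 56 mm high, 0.25 to 0.4 kg. Origin: centre of its underside, z up. Three alike, weights differ at random: two are packed tight, one (any) holds a loose 0.19 kg steel ball that rolls 56 mm end to end: after each stroke along x it lies at one end, shifting the moment on the tool by up to 0.1 N m
- screwdriver: screwdriver, yellow and black handle, 195 mm long, 27 mm thick, lying beyond the caddy's right end; origin on the desk under its middle, x along the shaft; to be left alone
- bottle: small white bottle with a green cap, 40 mm in diameter, 85 mm high, standing beyond the caddy's left end; origin at the centre of its underside; to be left alone
- gearmotor: small yellow gear motor, 66 x 23 x 19 mm, lying beyond the caddy's left end; origin on its underside; to be left alone
- phone: phone in a cream case, 148 x 74 x 9 mm, lying face up on the right of the desk; origin at the centre of its underside; to be left alone
- remote: thin black remote control, 86 x 40 x 8 mm, lying on the left of the desk; origin at the centre of its underside; to be left alone
- board: green circuit board on four feet with a dark display, 80 x 110 x 19 mm, lying on the far side of the caddy; origin on the desk under its centre; to be left alone
- mouse: black computer mouse, 100 x 58 x 34 mm, on the right of the desk; origin at the centre of its underside; to be left alone
Things that resemble listed ones, but are neither listed nor needed, are in the scene too. What is shaped like the tin_right but brown is not meant.

How it is judged:
By the outcome, as a careful person would: the job done as asked, in the order asked, and still so for the second after the job is handed in, while the arm keeps its last pose, push and grip.
It also fails if it takes over 72 s, if anything falls off the work surface, if the arm or the gripper's body presses on something with over 40 N, if the wrist force passes 120 N, or if a joint passes its speed limit or range.

ROBOT

A 7-joint arm with a two-finger parallel gripper is mounted at the origin on the work surface. World frame = base frame: x ahead of the robot, y to its left, z up, the work surface at z = 0. Lengths are in m, angles in rad, forces in N, time in s.
With the tool pointing down it reaches from about 0.35 to 0.775 m from the base axis. Payload 3.1 kg.
Tool frame: the origin (TCP) lies at the very end of the fingers, on their centre line; the grasp point (between the pads) lies 19 mm behind it (manip.grip_depth is the distance from the TCP to the grasp point, in m); z points along the fingers, y is the direction in which the jaws open and shut (so a half turn about z gives the same grasp; the last joint's range is limited). The gripper opens to 85 mm and grips with 20 to 120 N. Pads are 22 mm wide; open, the fingers measure 114 mm over their backs; the gripper's body (76 mm by 85 mm) begins 54 mm behind the grasp point. The pads swing forward as they close: fully open they stand 13 mm farther back than shut.
Start: joints at [-1.196, 0.311, 0.014, 1.512, -0.004, 1.319, -0.027], TCP at [0.223, 0.503, 0.231] pointing down, gripper open.
Joint ranges: [-2.7, 2.7], [-0.3, 1.91], [-1.27, 1.3], [0.12, 2.57], [-1.44, 4.58], [0.2, 2.03], [-3.05, 3.05]. Speed limits (rad/s): [2.79, 2.79, 3.14, 3.14, 3.14, 3.14, 3.14].

INTERFACE

Orientations are given as a 3x3 rotation matrix whose columns are the frame's x, y, z axes.
In Python, from bench import readout, eyes, sign_off, manip gives the robot as it stands.
- The arm moves only by the shell command python3 -m jog 'ROWS' [FORCE]. ROWS is JSON, a list of rows, each a list of 3 entries, a list of its own where there are three numbers: the turn, a rotation vector about the tool's x, y, z in degrees, then the shift along the tool's x, y, z in mm, then the closure, from 0 (fully open) to 1 (shut). In form: [[[rx, ry, rz], [dx, dy, dz], grip], ...]. A call has 1 to 20 rows; each row is the pose to reach, as a shift and turn from the pose commanded when the call began, along the tool's axes at that moment; what a row does not reach only later rows make up. A row lasts 1/10 s, in which the tool goes at most 50 mm and 8.59 degrees, less where a joint would pass 70% of its speed; a pose out of reach is approached as far as the arm can. A call with a gripper value outside its range is refused whole. The fingers move at their own pace and stop on an object; FORCE is the grip in N (left out, the last holds). Time passes only in rows, so rows that repeat a pose let the fingers close. It gives the time, the measured TCP pose, the force and the opening at its end, in the units of the state.
- readout.read_state(): the state, without advancing time (a new reading comes with each control period).
- eyes.read_camera(name): name is "scene" or "top"; returns a dict with "pixels" (480x640x3 uint8, red, green, blue), "fx", "fy", "cx", "cy" (pixels), "D" ([k1, k2, p1, p2, k3] as OpenCV has them; the pictures are not rectified), "rvec" (rotation vector, rad) and "tvec" (3), from world to camera coordinates, as OpenCV has them. Camera axes: x right, y down, z forward; pixel columns grow to the right and rows downward; lengths in m; the calibration is good to about 2 mm. A picture is of the moment at which its call begins. There is no depth.
- sign_off(): hands the job in, once; it reports no verdict.
The state is a dict: "time_s": time; "joint_pos": joint angles; "qvel": joint speeds; "joint_torque": joint torques, N m; "tool_pos": TCP position; "ee_rot": TCP orientation; "ft_force": force on the tool from outside, world axes, zero at the start; "wrist_torque": the same for the moment, N m; "grip_width": finger opening in m.
Only numpy, scipy, OpenCV 4.12 (cv2) and the standard library are available. Lean on these libraries where they do the work, as an engineer would, in place of code of your own. Each camera call takes 0.05 s, during which the arm holds its last target.

## Working session

There is one attempt and no reset: what is moved stays moved. The work goes in short steps, Python scripts to look and compute and a shell command to move; the robot and the scene stay as the last step left them, time stands still between calls to the robot, and variables do not carry over. Pictures are saved under pics/ and viewed, and the job is handed in when it is done.

```bash
ls; mkdir -p pics
python3 - <<'E'
from bench import readout, eyes, manip
import cv2, numpy as np
s=readout.read_state()
for k,v in s.items(): print(k,np.round(v,4).tolist())
print([a for a in dir(manip) if a[0]!='_'], manip.grip_depth)
for n in ("scene","top"):
    c=eyes.read_camera(n)
    cv2.imwrite(f"pics/{n}0.png",c["pixels"][:,:,::-1])
    R=cv2.Rodrigues(np.array(c["rvec"],float))[0]
    print(n,c["fx"],c["D"],(-R.T@np.array(c["tvec"]).ravel()).round(3), R[2].round(2))
E
```

```text
pics
time_s 0.0
joint_pos [-1.1957, 0.3117, 0.014, 1.5131, -0.0044, 1.3192, -0.0272]
qvel [-0.0007, -0.0003, 0.001, -0.0013, -0.0005, 0.0001, 0.0002]
joint_torque [0.0, -37.9918, 0.1459, -23.0592, 0.0121, 0.0137, 0.0]
tool_pos [0.2224, 0.5023, 0.2302]
ee_rot [[-0.9144, 0.4048, -0.0009], [0.4048, 0.9144, -0.0022], [-0.0001, -0.0023, -1.0]]
ft_force [0.4852, 0.3044, 0.1658]
wrist_torque [0.0059, -0.0183, 0.0228]
grip_width 0.0855
['IKError', 'grip_depth'] 0.0187
scene 515.6528388307601 [-0.07614315  0.          0.          0.          0.        ] [1.067 0.435 1.114] [-0.42 -0.38 -0.82]
top 580.7503468319411 [-0.08502054  0.          0.          0.          0.        ] [ 0.276 -0.022  1.595] [ 0.18 -0.   -0.98]
```

View pics/scene0.png

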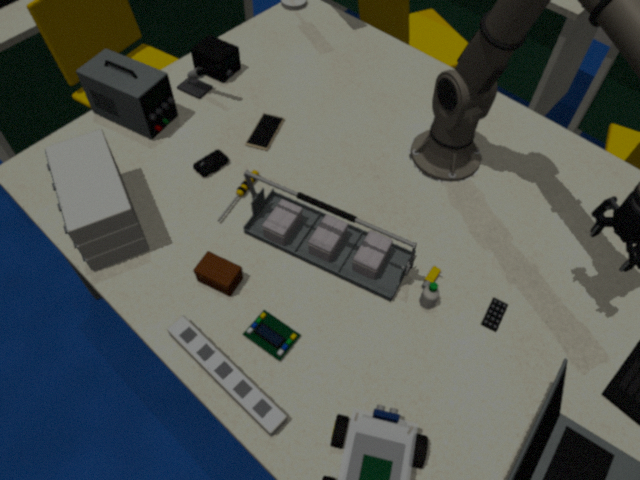

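View pics/top0.png

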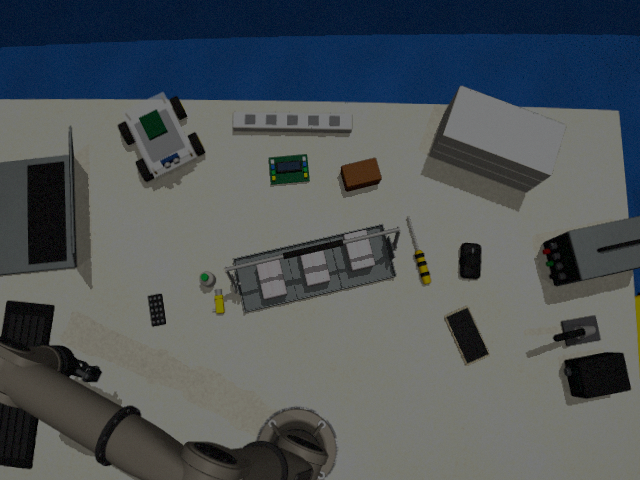

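The scene image shows the caddy around (330,245) with its handle upright. In the top image the caddy is around (315,268), with the brown decoy block at (361,174). Next I'll enlarge both.

Run:
```python
import cv2
a=cv2.imread("pics/top0.png")[215:325,215:415]; cv2.imwrite("pics/top_c.png",cv2.convertScaleAbs(cv2.resize(a,None,fx=4,fy=4,interpolation=cv2.INTER_CUBIC),alpha=1.4))
a=cv2.imread("pics/scene0.png")[160:310,235:450]; cv2.imwrite("pics/scene_c.png",cv2.convertScaleAbs(cv2.resize(a,None,fx=3.7,fy=3.7,interpolation=cv2.INTER_CUBIC),alpha=1.4))
```

```text
(no output)
```

View pics/top_c.png

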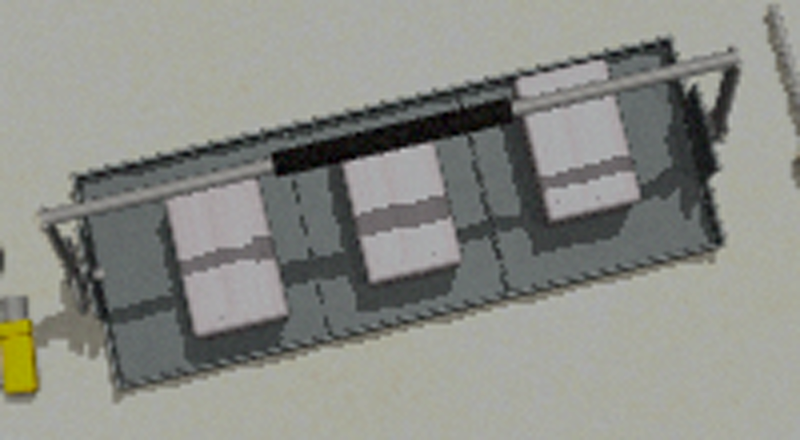

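View pics/scene_c.png

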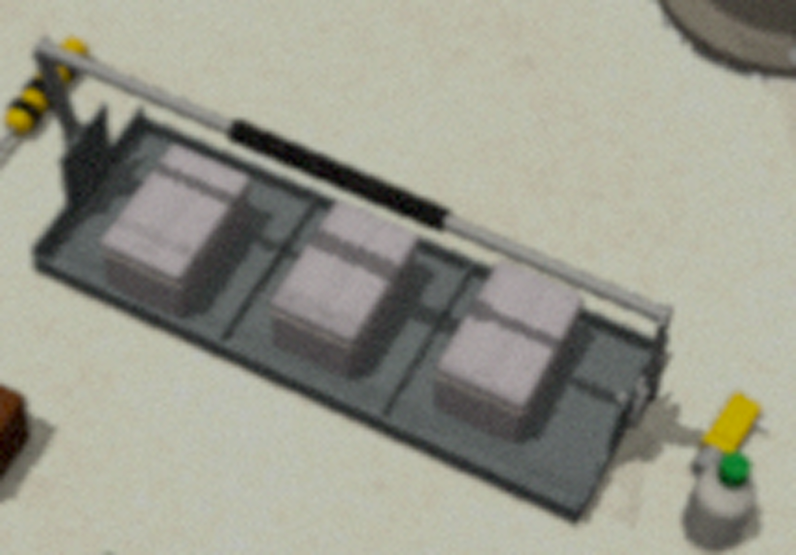

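```bash
cat > h.py <<'E'
import cv2, numpy as np
from scipy.optimize import least_squares
def cam(n, save=None):
    from bench import eyes
    c=eyes.read_camera(n)
    if save: cv2.imwrite(save,c["pixels"][:,:,::-1])
    return c
def proj(c,P):
    K=np.array([[c["fx"],0,c["cx"]],[0,c["fy"],c["cy"]],[0,0,1.]])
    return cv2.projectPoints(np.array(P,float).reshape(-1,3),np.array(c["rvec"],float),np.array(c["tvec"],float),K,np.array(c["D"],float))[0].reshape(-1,2)
def unproj(c,uv,z):
    K=np.array([[c["fx"],0,c["cx"]],[0,c["fy"],c["cy"]],[0,0,1.]])
    r=cv2.undistortPoints(np.array(uv,float).reshape(-1,1,2),K,np.array(c["D"],float)).reshape(-1,2)
    R=cv2.Rodrigues(np.array(c["rvec"],float))[0]; o=-R.T@np.array(c["tvec"],float).ravel()
    d=np.c_[r,np.ones(len(r))]@R
    return o+d*((np.reshape(z,(-1,1))-o[2])/d[:,2:])
def T(p,P): # p=x,y,yaw
    P=np.array(P,float).reshape(-1,3); c,s=np.cos(p[2]),np.sin(p[2])
    return np.c_[p[0]+c*P[:,0]-s*P[:,1],p[1]+s*P[:,0]+c*P[:,1],P[:,2]]
def bar(a,y): return [.12*np.sin(a),y,.068+.12*np.cos(a)]
def tc(q): q=np.array(q,float); return 215+(q-1.5)/4
def sc(q): return np.array([235,160])+(np.array(q,float)-1.35)/3.7
E
cat > fit.py <<'E'
from h import *
import pickle
ct,cs=cam("top"),cam("scene")
pickle.dump((ct,cs),open("cams.pkl","wb"))
H=.03
ot=tc([[78,178],[672,42],[720,245],[118,385],[275,163],[510,108],[45,216],[738,55]])
os_=sc([[580,515],[38,258],[235,130],[445,215],[42,47],[665,313]])
def res(p):
    cor=[[.075,.2115,H],[.075,-.2115,H],[-.075,-.2115,H],[-.075,.2115,H]]
    b=lambda y:bar(p[3],y)
    a=proj(ct,T(p,cor+[b(.075),b(-.075),b(.22),b(-.22)]))-ot
    c=proj(cs,T(p,[[.075,.2115,H-.01],[.075,-.2115,H-.01],b(-.075),b(.075),b(-.22),b(.22)]))-os_
    return np.r_[a.ravel(),c.ravel()]
r=least_squares(res,[.5,-.02,.2,0],loss="soft_l1"); p=r.x
print(p.round(4)); print(res(p).reshape(-1,2).round(1).tolist())
tins={"L":[[168,205],[258,180],[287,313],[197,333]],"M":[[345,160],[435,140],[458,265],[372,280]],"R":[[515,85],[605,62],[637,200],[550,220]]}
for k,q in tins.items():
    w=unproj(ct,tc(q),.060); m=w.mean(0)
    d=w[0]-w[3]+w[1]-w[2]; e=w[0]-w[1]+w[3]-w[2]
    print(k,m.round(4),np.degrees(np.arctan2(d[1],d[0])).round(1),np.linalg.norm(d[:2])/2,np.linalg.norm(e[:2])/2)
np.save("caddy.npy",p)
E
python3 fit.py
```

```text
[ 0.4785 -0.0407  0.2486  0.2139]
[[-2.2, -1.2], [-0.4, -1.9], [1.4, 0.1], [-0.6, 1.0], [-0.8, 0.4], [-0.2, 0.4], [-1.1, 0.5], [-0.5, 0.5], [-0.0, -2.0], [-1.9, -1.8], [-1.4, -0.8], [-0.2, 1.2], [-1.5, -0.9], [-0.0, 0.6]]
L [0.4405 0.0715 0.06  ] 14.1 0.08922117600508148 0.061437255075771906
M [ 0.4737 -0.0441  0.06  ] 12.3 0.08377905135541165 0.05977932652059022
R [ 0.5227 -0.1601  0.06  ] 13.8 0.09493339816988376 0.06137223874675238
```

```bash
cat > ov.py <<'E'
from h import *
import pickle,sys
ct,cs=pickle.load(open("cams.pkl","rb"))
p=np.load("caddy.npy")
tins=[[float(v) for v in a.split(',')] for a in sys.argv[1:4]]
def draw(c,img,off,k):
    a=cv2.resize(cv2.convertScaleAbs(c["pixels"][:,:,::-1],alpha=1.4)[off[1]:off[1]+150,off[0]:off[0]+210],None,fx=k,fy=k,interpolation=cv2.INTER_CUBIC)
    def line(P,col):
        q=(proj(c,P)-off+.5)*k-.5
        cv2.polylines(a,[np.int32(q*8)],False,col,1,cv2.LINE_AA,3)
    X,Y=.075,.2115
    for z,co in((0.001,(0,0,255)),(.02,(0,255,0))):
        line(T(p,[[X,Y,z],[X,-Y,z],[-X,-Y,z],[-X,Y,z],[X,Y,z]]),co)
    for y in(-.21,.21): line(T(p,[[-.075,y,.03],[-.03,y,.03],[-.03,y,.08],[.03,y,.08],[.03,y,.03],[.075,y,.03]]),(255,255,0))
    for y in(-.0625,.0625): line(T(p,[[-.072,y,.02],[.072,y,.02]]),(0,255,255))
    line(T(p,[[0,.218,.068],bar(p[3],.218),bar(p[3],-.218),[0,-.218,.068]]),(255,0,255))
    for t in tins:
        for z in(.004,.06):
            line(T(t,[[.05,.032,z],[.05,-.032,z],[-.05,-.032,z],[-.05,.032,z],[.05,.032,z]]),(255,0,0) if z<.01 else (0,128,255))
    cv2.imwrite(img,a)
n=sys.argv[4]
draw(ct,f"pics/ovt{n}.png",(213,195),3.8)
draw(cs,f"pics/ovs{n}.png",(238,160),3.8)
E
python3 ov.py .4405,.0715,.246 .478,-.044,.22 .5227,-.1601,.241 1
```

```text
(no output)
```

View pics/ovt1.png

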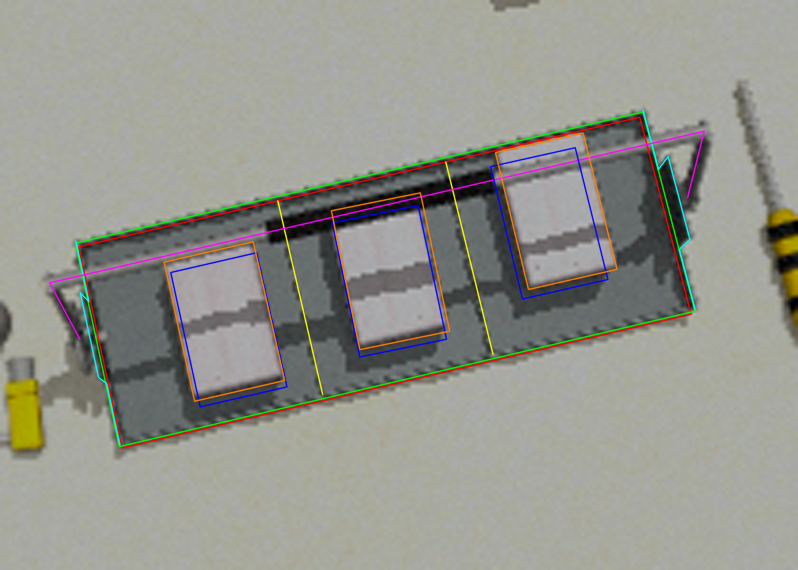

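View pics/ovs1.png

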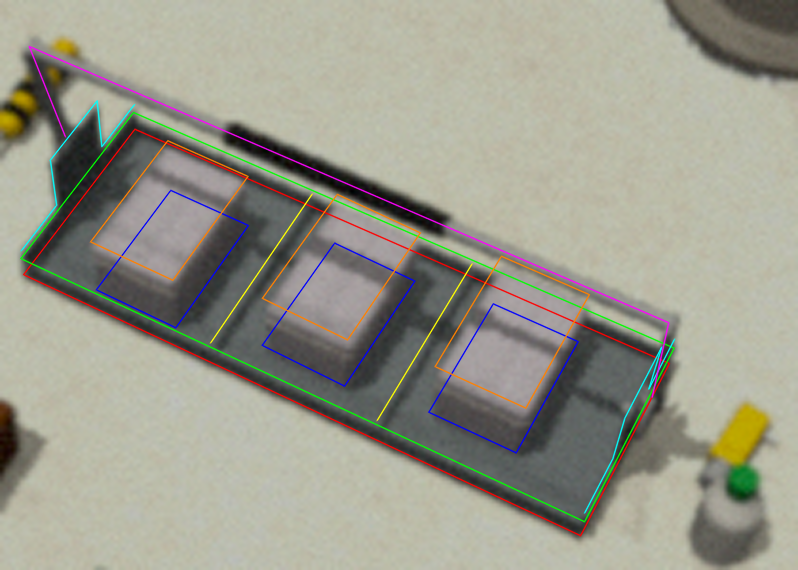

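```bash
cat > tri.py <<'E'
from h import *
import pickle
ct,cs=pickle.load(open("cams.pkl","rb"))
p=np.load("caddy.npy")
for n,a,b in(("gripR",[510,108],[235,130]),("gripL",[275,163],[445,215]),("endR",[738,55],[42,47]),("endL",[45,216],[665,313])):
    r=least_squares(lambda X:np.r_[proj(ct,X)[0]-tc(a),proj(cs,X)[0]-sc(b)],[.5,0,.15])
    X=r.x; c,s=np.cos(p[2]),np.sin(p[2]); d=X[:2]-p[:2]
    print(n,X.round(3),"caddy",(c*d[0]+s*d[1]).round(3),(-s*d[0]+c*d[1]).round(3),r.fun.round(1))
E
python3 tri.py
cat > go.py <<'E'
# python3 go.py x y z yaw_deg : tool-frame turn/shift to a caddy-frame TCP target (z desk), tool down, tool x at caddy-yaw+yaw_deg
from h import *
import sys
from scipy.spatial.transform import Rotation as Ro
from bench import readout
p=np.load("caddy.npy"); s=readout.read_state()
x,y,z=map(float,sys.argv[1:4]); yaw=p[2]+np.radians(float(sys.argv[4]))
t=T(p,[x,y,z])[0]; R=np.array(s["ee_rot"]); X=np.array([np.cos(yaw),np.sin(yaw),0]); Z=np.array([0,0,-1.])
Rt=np.c_[X,np.cross(Z,X),Z]
print("t",s["time_s"],"target",t.round(4),"r",np.hypot(*t[:2]).round(3))
print("turn",np.degrees(Ro.from_matrix(R.T@Rt).as_rotvec()).round(1),"shift mm",(R.T@(t-s["tool_pos"])*1000).round(0))
d=np.array(s["tool_pos"])[:2]-p[:2];c,sn=np.cos(p[2]),np.sin(p[2])
print("now caddy",(c*d[0]+sn*d[1]).round(4),(-sn*d[0]+c*d[1]).round(4),np.round(s["tool_pos"][2],4),"w",round(float(s["grip_width"]),4),"F",np.round(s["ft_force"],1),"M",np.round(s["wrist_torque"],3),"q",np.round(s["joint_pos"],2))
E
python3 go.py -0.06 0 0.25 0; python3 go.py -0.06 0 0.25 180
```

```text
gripR [ 0.522 -0.106  0.184] caddy 0.026 -0.074 [-0.8  0.5 -0.9 -0.2]
gripL [0.485 0.037 0.189] caddy 0.025 0.074 [-0.4  0.2 -0.4 -0.1]
endR [ 0.557 -0.247  0.183] caddy 0.025 -0.219 [-0.9  0.7 -1.1 -0.3]
endL [0.449 0.177 0.187] caddy 0.025 0.218 [-0.6  0.3 -0.5 -0.1]
t 0.2 target [ 0.4204 -0.0555  0.25  ] r 0.424
turn [-0.000e+00  1.000e-01  1.419e+02] shift mm [-407. -430.  -19.]
now caddy -0.1145 0.5895 0.2306 w 0.0854 F [ 0.4 -0.4 -0.5] M [0.008 0.058 0.018] q [-1.2   0.31  0.01  1.51 -0.    1.32 -0.03]
t 0.2 target [ 0.4204 -0.0555  0.25  ] r 0.424
turn [ -0.1  -0.  -38.1] shift mm [-407. -430.  -19.]
now caddy -0.1145 0.5895 0.2306 w 0.0854 F [ 0.4 -0.4 -0.5] M [0.008 0.058 0.018] q [-1.2   0.31  0.01  1.51 -0.    1.32 -0.03]
```

```bash
python3 -m jog '[[[0,0,-38],[-407,-430,-19],1],[[0,0,-38],[-407,-430,-19],1],[[0,0,-38],[-407,-430,-19],1],[[0,0,-38],[-407,-430,-19],1],[[0,0,-38],[-407,-430,-19],1],[[0,0,-38],[-407,-430,-19],1],[[0,0,-38],[-407,-430,-19],1],[[0,0,-38],[-407,-430,-19],1],[[0,0,-38],[-407,-430,-19],1],[[0,0,-38],[-407,-430,-19],1],[[0,0,-38],[-407,-430,-19],1],[[0,0,-38],[-407,-430,-19],1],[[0,0,-38],[-407,-430,-19],1],[[0,0,-38],[-407,-430,-19],1],[[0,0,-38],[-407,-430,-19],1]]' 40; python3 go.py -0.04 0 0.165 180
```

```text
time_s: 1.7
tool_pos: [0.4204, -0.0536, 0.25]
ee_rot: [[-0.969, -0.246, -0.001], [-0.246, 0.969, 0.001], [0.001, 0.001, -1.0]]
ft_force: [0.8, 1.2, 0.0]
grip_width: -0.0002
t 1.7 target [ 0.4397 -0.0505  0.165 ] r 0.443
turn [ 0.1 -0.  -0. ] shift mm [-20.  -2.  85.]
now caddy -0.0595 0.0018 0.25 w -0.0002 F [0.8 1.2 0. ] M [ 0.071  0.013 -0.023] q [-0.45  0.03  0.56  1.81 -0.02  1.31  1.93]
```

```bash
python3 -m jog '[[[0,0,0],[-5,-2,45],1],[[0,0,0],[-10,-2,85],1],[[0,0,0],[-30,-2,85],1],[[0,0,0],[-50,-2,85],1],[[0,0,0],[-66,-2,85],1],[[0,0,0],[-76,-2,88],1],[[0,0,0],[-87,-2,92],1],[[0,0,0],[-97,-2,97],1],[[0,0,0],[-108,-2,103],1],[[0,0,0],[-118,-2,110],1],[[0,0,0],[-127,-2,118],1],[[0,0,0],[-135,-2,127],1],[[0,0,0],[-142,-2,137],1],[[0,0,0],[-142,-2,137],1]]'; python3 go.py 0.06 0 0.17 180; python3 -c "
from h import *
for n in('scene','top'):
    c=cam(n); a=c['pixels'][150:330,200:450,::-1]; cv2.imwrite(f'pics/h1{n}.png',cv2.convertScaleAbs(cv2.resize(a,None,fx=3,fy=3),alpha=1.4))"
```

```text
time_s: 3.1
tool_pos: [0.5586, -0.0218, 0.1113]
ee_rot: [[-0.97, -0.245, -0.003], [-0.245, 0.97, -0.0], [0.003, 0.0, -1.0]]
ft_force: [-0.1, -0.7, 0.9]
grip_width: 0.0002
t 3.1 target [ 0.5367 -0.0259  0.17  ] r 0.537
turn [ 0.  -0.2 -0.1] shift mm [ 22.   1. -59.]
now caddy 0.0823 -0.0014 0.1113 w 0.0002 F [-0.1 -0.7  0.9] M [-0.007  0.007 -0.005] q [-0.37  0.46  0.52  1.67 -0.25  1.08  2.04]
```

View pics/h1scene.png

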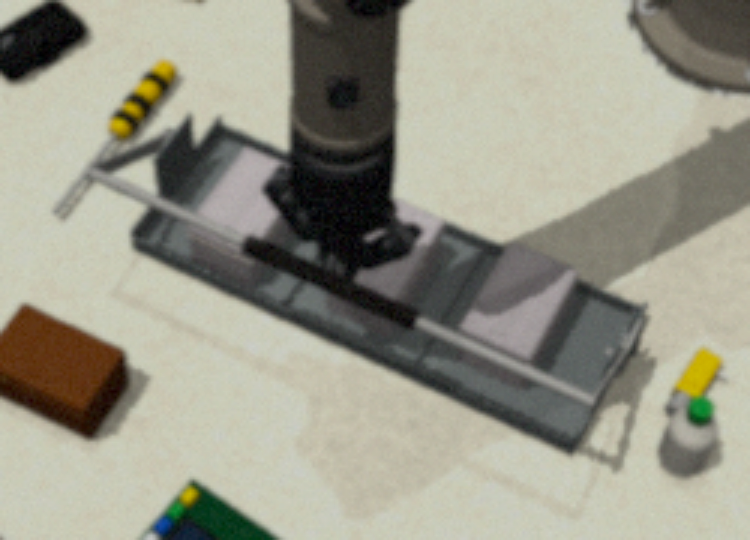

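```bash
python3 -m jog '[[[0,0,0],[5,0,-10],1],[[0,0,0],[3,0,-54],1],[[0,0,0],[-10,0,-54],1],[[0,0,0],[-25,0,-54],1],[[0,0,0],[-26,0,-30],1],[[0,0,0],[-27,0,-18],1],[[0,0,0],[-29,0,-8],1],[[0,0,0],[-31,0,2],1],[[0,0,0],[-32,0,10],1],[[0,0,0],[-33,0,18],1],[[0,0,0],[-34,0,25],1],[[0,0,0],[-35,0,31],1],[[0,0,0],[-35,0,33],1]]'; python3 go.py 0.06 0 0.17 180; python3 -c "
from h import *
for n in('scene','top'):
    c=cam(n); a=c['pixels'][150:330,200:450,::-1]; cv2.imwrite(f'pics/h2{n}.png',cv2.convertScaleAbs(cv2.resize(a,None,fx=3,fy=3),alpha=1.4))"
```

```text
time_s: 4.5
tool_pos: [0.592, -0.0138, 0.079]
ee_rot: [[-0.97, -0.244, -0.002], [-0.244, 0.97, -0.0], [0.002, 0.0, -1.0]]
ft_force: [-0.6, 0.3, 0.6]
grip_width: 0.0
t 4.5 target [ 0.5367 -0.0259  0.17  ] r 0.537
turn [ 0.  -0.1 -0.1] shift mm [ 57.   2. -91.]
now caddy 0.1166 -0.0018 0.079 w 0.0 F [-0.6  0.3  0.6] M [-0.007 -0.006  0.011] q [-0.35  0.56  0.5   1.61 -0.3   1.05  2.05]
```

View pics/h2scene.png

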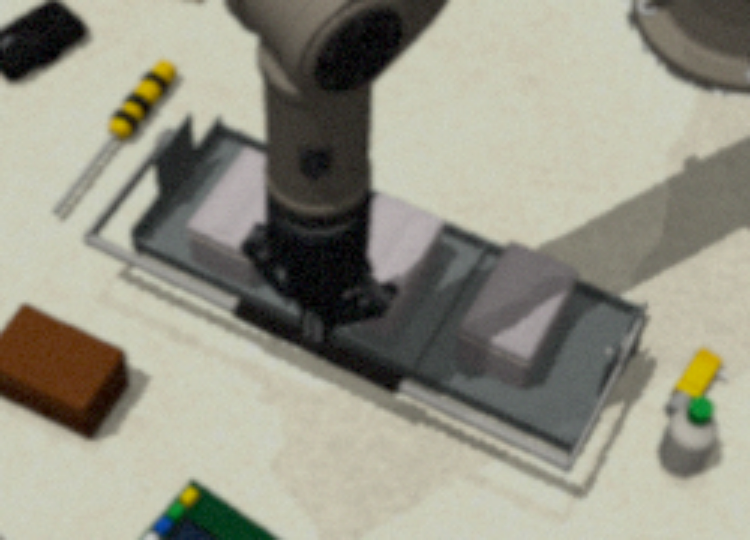

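The handle now looks folded: the bar runs (88,238) to (568,465) in the crop, with its shadow just beyond. I'll compute the angle from that.

```bash
python3 - <<'E'
from h import *
import pickle
ct,cs=pickle.load(open("cams.pkl","rb")); p=np.load("caddy.npy")
o=np.array([[88,238],[237,303],[402,385],[568,465]])/3.+[200,150]-.33
f=lambda v:(proj(cs,T(p,[bar(v[0],y) for y in(-.22,-.075,.075,.22)]))-o+v[1:]).ravel()
r=least_squares(lambda v:(proj(cs,T(p,[bar(v[0],y) for y in(-.22,-.075,.075,.22)]))-o).ravel(),[1.4])
print(r.x,r.fun.reshape(-1,2).round(1).tolist())
for a in(1.3,1.37,1.5,1.57): print(a,f([a,0,0]).reshape(-1,2).round(1).tolist())
E
python3 go.py 0.0 0.12 0.15 180
# tin in caddy frame
python3 - <<'E'
from h import *
p=np.load("caddy.npy");c,s=np.cos(p[2]),np.sin(p[2])
for t in((.4405,.0715),(.478,-.044),(.5227,-.1601)):
    d=np.array(t)-p[:2]; print((c*d[0]+s*d[1]).round(4),(-s*d[0]+c*d[1]).round(4))
E
```

```text
[1.59745927] [[-0.4, -0.5], [-0.4, 1.3], [-0.5, -0.2], [0.6, -0.3]]
1.3 [[-1.1, -10.2], [-0.1, -8.2], [1.0, -9.4], [3.5, -9.2]]
1.37 [[-1.2, -7.7], [-0.4, -5.7], [0.5, -6.9], [2.6, -6.8]]
1.5 [[-0.9, -3.4], [-0.5, -1.5], [-0.2, -2.8], [1.3, -2.8]]
1.57 [[-0.5, -1.3], [-0.4, 0.5], [-0.5, -0.9], [0.7, -1.0]]
t 4.6 target [0.449  0.0756 0.15  ] r 0.455
turn [ 0.  -0.1 -0.1] shift mm [117. 122. -70.]
now caddy 0.117 -0.002 0.0797 w -0.0001 F [-1.1  1.1 -0.1] M [ 0.031 -0.05  -0.026] q [-0.35  0.56  0.5   1.61 -0.3   1.05  2.05]
-0.0092 0.1181
-0.0013 -0.0031
0.0134 -0.1266
```

```bash
python3 -m jog '[[[0,0,0],[10,0,-35],1],[[0,0,0],[126,120,-35],0],[[0,0,0],[126,120,-35],0],[[0,0,0],[126,120,-35],0],[[0,0,0],[126,120,-35],0],[[0,0,0],[126,120,-35],0],[[0,0,0],[126,120,-35],0]]'; python3 go.py -0.009 0.118 0.027 180;python3 -c "
from h import *
for n in('scene','top'):
    c=cam(n); a=c['pixels'][150:330,200:450,::-1]; cv2.imwrite(f'pics/l1{n}.png',cv2.convertScaleAbs(cv2.resize(a,None,fx=3,fy=3),alpha=1.4))"
```

```text
time_s: 5.3
tool_pos: [0.4425, 0.0717, 0.1161]
ee_rot: [[-0.97, -0.244, 0.003], [-0.244, 0.97, 0.0], [-0.003, -0.0, -1.0]]
ft_force: [0.2, 0.6, 0.2]
grip_width: 0.0844
t 5.3 target [0.4408 0.0715 0.027 ] r 0.447
turn [-0.   0.2 -0.1] shift mm [ 2.  0. 89.]
now caddy -0.0072 0.1178 0.1161 w 0.0844 F [0.2 0.6 0.2] M [ 0.017 -0.039  0.018] q [-0.65  0.23  0.52  1.96 -0.13  0.98  1.76]
```

View pics/l1scene.png

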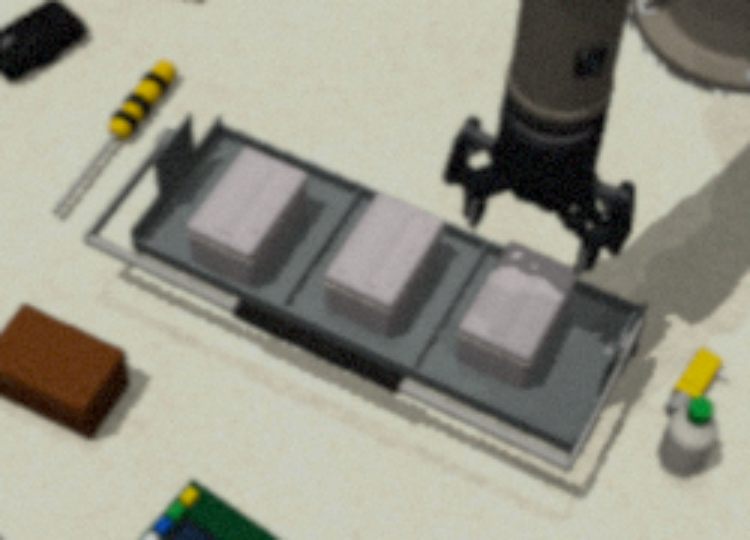

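View pics/l1top.png

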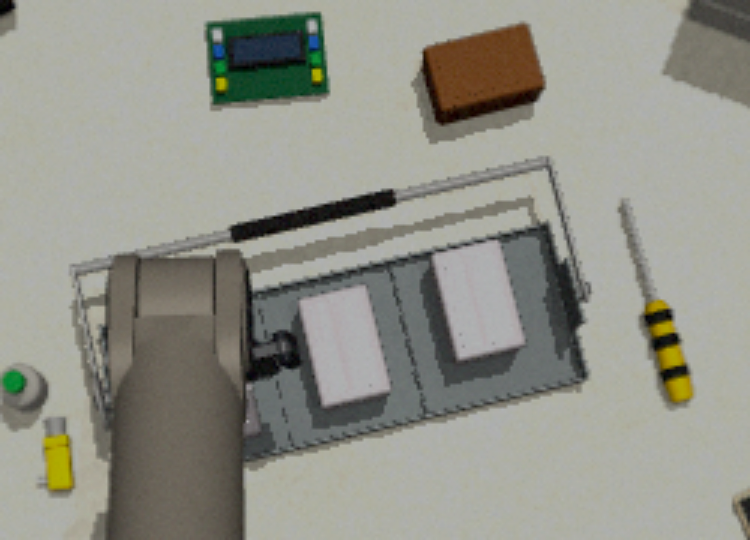

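```bash
python3 - <<'E'
from h import *
import pickle
ct,cs=pickle.load(open("cams.pkl","rb")); p=np.load("caddy.npy");c,s=np.cos(p[2]),np.sin(p[2])
for q in([[300,298],[367,286],[390,393],[320,407]],[[432,255],[500,240],[523,342],[458,360]]):
    w=unproj(ct,np.array(q)/3.+[200,150]-.33,.06); m=w.mean(0)[:2]-p[:2]; d=w[0]-w[3]+w[1]-w[2]
    e=w[0]-w[1]+w[3]-w[2]
    print((c*m[0]+s*m[1]).round(4),(-s*m[0]+c*m[1]).round(4),np.degrees(np.arctan2(d[1],d[0])-p[2]).round(1),np.linalg.norm(d)/2,np.linalg.norm(e)/2)
E
python3 -m jog '[[[0,0,0],[2,0,45],0],[[0,0,0],[2,0,75],0],[[0,0,0],[2,0,88],0],[[0,0,0],[2,0,89],0],[[0,0,0],[2,0,89],1],[[0,0,0],[2,0,89],1],[[0,0,0],[2,0,89],1],[[0,0,0],[2,0,89],1],[[0,0,0],[2,0,89],1],[[0,0,0],[2,0,89],1]]' 60;python3 go.py -0.009 0.118 0.19 180
```

```text
0.0014 -0.0015 -2.2 0.09852797470476185 0.061964121392424444
0.015 -0.1277 -0.9 0.09583267534644195 0.06158079490773106
time_s: 6.4
tool_pos: [0.4414, 0.0717, 0.0276]
ee_rot: [[-0.97, -0.244, 0.004], [-0.244, 0.97, 0.001], [-0.004, 0.0, -1.0]]
ft_force: [1.0, -0.1, 7.0]
grip_width: 0.063
t 6.4 target [0.4408 0.0715 0.19  ] r 0.447
turn [ 0.   0.2 -0.1] shift mm [   0.   -0. -162.]
now caddy -0.0083 0.118 0.0276 w 0.063 F [ 1.  -0.1  7. ] M [ 0.267 -0.003 -0.038] q [-0.6   0.37  0.48  2.06 -0.24  0.77  1.85]
```

```bash
python3 -m jog '[[[0,0,0],[0,0,-15],1],[[0,0,0],[0,0,-55],1],[[0,0,0],[0,0,-100],1],[[0,0,0],[0,0,-140],1],[[0,0,0],[0,0,-160],1],[[0,0,0],[0,0,-160],1],[[0,0,0],[0,0,-160],1],[[0,0,0],[0,0,-160],1]]';python3 go.py -0.009 0.118 0.19 180;
python3 -m jog '[[[0,0,0],[-40,0,0],1],[[0,0,0],[10,0,0],1],[[0,0,0],[40,0,0],1],[[0,0,0],[-10,0,0],1],[[0,0,0],[-40,0,0],1],[[0,0,0],[10,0,0],1],[[0,0,0],[40,0,0],1],[[0,0,0],[-10,0,0],1],[[0,0,0],[-40,0,0],1],[[0,0,0],[-40,0,0],1],[[0,0,0],[-40,0,0],1],[[0,0,0],[-40,0,0],1],[[0,0,0],[-40,0,0],1],[[0,0,0],[-40,0,0],1]]';python3 go.py -0.009 0.118 0.19 180
```

```text
time_s: 7.2
tool_pos: [0.4374, 0.071, 0.184]
ee_rot: [[-0.97, -0.244, -0.005], [-0.244, 0.97, -0.002], [0.005, -0.0, -1.0]]
ft_force: [-0.0, -0.6, -3.5]
grip_width: 0.0634
t 7.2 target [0.4408 0.0715 0.19  ] r 0.447
turn [-0.  -0.3 -0.1] shift mm [-3. -0. -6.]
now caddy -0.0123 0.1184 0.184 w 0.0634 F [-0.  -0.6 -3.5] M [-0.002  0.021  0.005] q [-0.69  0.14  0.54  1.87 -0.08  1.16  1.7 ]
time_s: 8.6
tool_pos: [0.4778, 0.081, 0.1862]
ee_rot: [[-0.97, -0.244, -0.001], [-0.244, 0.97, 0.0], [0.001, 0.0, -1.0]]
ft_force: [-0.9, -0.1, -2.6]
grip_width: 0.0632
t 8.6 target [0.4408 0.0715 0.19  ] r 0.447
turn [ 0.  -0.  -0.1] shift mm [38. -0. -4.]
now caddy 0.0292 0.1181 0.1862 w 0.0632 F [-0.9 -0.1 -2.6] M [-0.062  0.023  0.008] q [-0.7   0.23  0.59  1.77 -0.14  1.18  1.75]
```

```bash
python3 -m jog '[[[0,0,0],[45,0,0],1],[[0,0,0],[80,0,0],1],[[0,0,0],[40,0,0],1],[[0,0,0],[0,0,0],1],[[0,0,0],[40,0,0],1],[[0,0,0],[80,0,0],1],[[0,0,0],[80,0,0],1],[[0,0,0],[80,0,0],1],[[0,0,0],[80,0,0],1],[[0,0,0],[80,0,0],1],[[0,0,0],[80,0,0],1]]';python3 go.py -0.009 0.118 0.19 180
```

```text
time_s: 9.7
tool_pos: [0.4015, 0.0618, 0.1868]
ee_rot: [[-0.97, -0.244, 0.001], [-0.244, 0.97, 0.0], [-0.001, -0.0, -1.0]]
ft_force: [0.2, 0.6, -3.4]
grip_width: 0.063
t 9.7 target [0.4408 0.0715 0.19  ] r 0.447
turn [-0.   0.1 -0.1] shift mm [-40.  -0.  -3.]
now caddy -0.0494 0.1183 0.1868 w 0.063 F [ 0.2  0.6 -3.4] M [ 0.011  0.037 -0.015] q [-0.78  0.04  0.61  1.96 -0.03  1.15  1.66]
```

```bash
cat > avg.py <<'E'
from h import *
from bench import readout, eyes
p=np.load("caddy.npy"); M=[];F=[]
for i in range(8):
    s=readout.read_state(); M.append(s["wrist_torque"]);F.append(s["ft_force"]); eyes.read_camera("top")
M=np.array(M); u=np.array([-np.sin(p[2]),np.cos(p[2]),0]); m=M@u
print("t",s["time_s"],"My",m.mean().round(3),"+-",(m.std()/8**.5).round(3),"Fz",np.mean(F,0)[2].round(2),m.round(3))
E
python3 avg.py
python3 -m jog '[[[0,0,0],[-40,0,0],1],[[0,0,0],[-80,0,0],1],[[0,0,0],[-40,0,0],1],[[0,0,0],[0,0,0],1],[[0,0,0],[-40,0,0],1],[[0,0,0],[-80,0,0],1],[[0,0,0],[-80,0,0],1],[[0,0,0],[-80,0,0],1],[[0,0,0],[-80,0,0],1],[[0,0,0],[-80,0,0],1],[[0,0,0],[-80,0,0],1]]';python3 avg.py;python3 go.py -0.009 0.118 0.05 180
```

```text
t 10.05 My 0.022 +- 0.009 Fz -3.32 [ 0.033  0.026 -0.014  0.033 -0.003  0.069 -0.004  0.038]
time_s: 11.2
tool_pos: [0.4779, 0.0811, 0.1865]
ee_rot: [[-0.97, -0.244, 0.0], [-0.244, 0.97, 0.001], [-0.0, 0.0, -1.0]]
ft_force: [0.2, 1.2, -3.1]
grip_width: 0.0629
t 11.55 My 0.037 +- 0.01 Fz -3.01 [0.029 0.011 0.002 0.035 0.07  0.015 0.055 0.083]
t 11.6 target [0.4408 0.0715 0.05  ] r 0.447
turn [ 0.   0.  -0.1] shift mm [ 39.  -0. 136.]
now caddy 0.0297 0.1182 0.1863 w 0.0633 F [-0.   0.1 -3.4] M [-0.004  0.029 -0.026] q [-0.75  0.24  0.66  1.77 -0.16  1.18  1.77]
```

```bash
python3 -m jog '[[[0,0,0],[38,0,10],1],[[0,0,0],[38,0,50],1],[[0,0,0],[38,0,95],1],[[0,0,0],[38,0,130],1],[[0,0,0],[38,0,148],1],[[0,0,0],[38,0,153],1],[[0,0,0],[38,0,156],1],[[0,0,0],[38,0,158],1],[[0,0,0],[38,0,158],1]]';python3 go.py -0.009 0.118 0.0276 180
```

```text
time_s: 12.5
tool_pos: [0.4426, 0.0721, 0.0292]
ee_rot: [[-0.97, -0.244, 0.002], [-0.244, 0.97, 0.001], [-0.002, 0.0, -1.0]]
ft_force: [-0.2, 0.8, -2.8]
grip_width: 0.0633
t 12.5 target [0.4408 0.0715 0.0276] r 0.447
turn [ 0.   0.1 -0.1] shift mm [ 2. -0.  2.]
now caddy -0.0071 0.1182 0.0292 w 0.0633 F [-0.2  0.8 -2.8] M [-0.015 -0.022 -0.044] q [-0.69  0.38  0.6   2.05 -0.3   0.79  1.91]
```

```bash
python3 -m jog '[[[0,0,0],[0,0,1],1],[[0,0,0],[0,0,2],1],[[0,0,0],[0,0,2],1]]'; python3 go.py -0.009 0.118 0.0276 180
```

```text
time_s: 12.8
tool_pos: [0.4423, 0.0721, 0.0276]
ee_rot: [[-0.97, -0.244, 0.002], [-0.244, 0.97, 0.001], [-0.002, 0.001, -1.0]]
ft_force: [-2.2, -0.6, 4.6]
grip_width: 0.0631
t 12.8 target [0.4408 0.0715 0.0276] r 0.447
turn [ 0.   0.1 -0.1] shift mm [ 2. -0.  0.]
now caddy -0.0074 0.1183 0.0276 w 0.0631 F [-2.2 -0.6  4.6] M [0.065 0.406 0.05 ] q [-0.68  0.39  0.59  2.06 -0.31  0.78  1.91]
```

```bash
python3 -m jog '[[[0,0,0],[0,0,0],0],[[0,0,0],[0,0,0],0],[[0,0,0],[0,0,0],0],[[0,0,0],[0,0,0],0],[[0,0,0],[0,0,-20],0],[[0,0,0],[0,0,-65],0],[[0,0,0],[0,0,-85],0],[[0,0,2],[-9,-40,-85],0],[[0,0,2],[-9,-90,-85],0],[[0,0,2],[-9,-120,-85],0],[[0,0,2],[-9,-120,-85],0],[[0,0,2],[-9,-120,-85],0]]'; python3 go.py 0.0015 -0.0015 0.027 178;python3 -c "
from h import *
for n in('scene','top'):
    c=cam(n); a=c['pixels'][150:330,200:450,::-1]; cv2.imwrite(f'pics/m1{n}.png',cv2.convertScaleAbs(cv2.resize(a,None,fx=3,fy=3),alpha=1.4))"
```

```text
time_s: 14.0
tool_pos: [0.4792, -0.0429, 0.1112]
ee_rot: [[-0.978, -0.208, -0.0], [-0.208, 0.978, 0.0], [0.0, 0.0, -1.0]]
ft_force: [-0.7, 0.6, -0.0]
grip_width: 0.0852
t 14.0 target [ 0.4803 -0.0418  0.027 ] r 0.482
turn [ 0.  -0.  -0.3] shift mm [-1.  1. 84.]
now caddy 0.0002 -0.0023 0.1112 w 0.0852 F [-0.7  0.6 -0. ] M [ 0.019  0.016 -0.027] q [-0.52  0.33  0.71  1.89 -0.25  1.01  2.08]
```

View pics/m1scene.png

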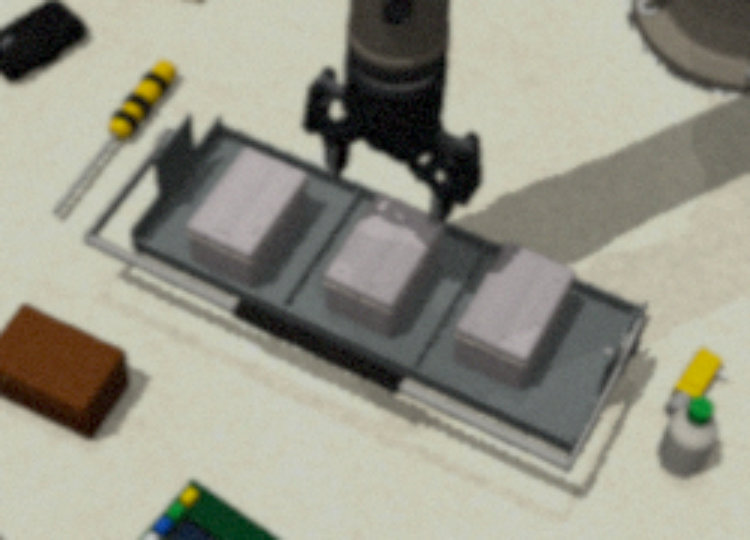

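Left tin is back upright in its bay at (515,315). The open gripper is above the middle tin at (385,255). Next I grip, lift and shake the middle tin.

```bash
python3 -m jog '[[[0,0,0],[-1,1,45],0],[[0,0,0],[-1,1,70],0],[[0,0,0],[-1,1,82],0],[[0,0,0],[-1,1,84],0],[[0,0,0],[-1,1,84],1],[[0,0,0],[-1,1,84],1],[[0,0,0],[-1,1,84],1],[[0,0,0],[-1,1,84],1],[[0,0,0],[-1,1,84],1],[[0,0,0],[-1,1,84],1]]' 60;python3 go.py 0 0 0.19 178
python3 -m jog '[[[0,0,0],[0,0,-15],1],[[0,0,0],[0,0,-55],1],[[0,0,0],[0,0,-100],1],[[0,0,0],[0,0,-140],1],[[0,0,0],[0,0,-160],1],[[0,0,0],[0,0,-160],1],[[0,0,0],[-40,0,-160],1],[[0,0,0],[10,0,-160],1],[[0,0,0],[40,0,-160],1],[[0,0,0],[-10,0,-160],1],[[0,0,0],[-40,0,-160],1],[[0,0,0],[0,0,-160],1],[[0,0,0],[40,0,-160],1],[[0,0,0],[0,0,-160],1],[[0,0,0],[-40,0,-160],1],[[0,0,0],[-40,0,-160],1],[[0,0,0],[-40,0,-160],1],[[0,0,0],[-40,0,-160],1],[[0,0,0],[-40,0,-160],1]]';python3 avg.py; python3 go.py 0 0 0.19 178
```

```text
time_s: 15.1
tool_pos: [0.4818, -0.0409, 0.029]
ee_rot: [[-0.978, -0.21, 0.003], [-0.21, 0.978, 0.001], [-0.004, 0.0, -1.0]]
ft_force: [-1.4, 0.9, 6.5]
grip_width: 0.0633
t 15.1 target [ 0.4785 -0.0407  0.19  ] r 0.48
turn [ 0.   0.2 -0.1] shift mm [   3.    1. -161.]
now caddy 0.0032 -0.001 0.029 w 0.0633 F [-1.4  0.9  6.5] M [0.241 0.231 0.054] q [-0.45  0.46  0.64  1.97 -0.37  0.83  2.17]
time_s: 17.0
tool_pos: [0.5182, -0.0332, 0.1867]
ee_rot: [[-0.978, -0.209, -0.002], [-0.209, 0.978, -0.0], [0.002, 0.0, -1.0]]
ft_force: [-0.1, -0.8, -3.2]
grip_width: 0.0623
t 17.35 My 0.059 +- 0.009 Fz -3.45 [0.104 0.06  0.032 0.06  0.051 0.087 0.026 0.054]
t 17.4 target [ 0.4785 -0.0407  0.19  ] r 0.48
turn [ 0.   0.  -0.1] shift mm [42.  1. -3.]
now caddy 0.0415 -0.0023 0.1875 w 0.063 F [-0.3 -0.1 -3.3] M [ 0.031  0.067 -0.02 ] q [-0.57  0.34  0.77  1.69 -0.25  1.22  2.05]
```

```bash
python3 -m jog '[[[0,0,0],[40,0,0],1],[[0,0,0],[80,0,0],1],[[0,0,0],[40,0,0],1],[[0,0,0],[0,0,0],1],[[0,0,0],[40,0,0],1],[[0,0,0],[80,0,0],1],[[0,0,0],[80,0,0],1],[[0,0,0],[80,0,0],1],[[0,0,0],[80,0,0],1],[[0,0,0],[80,0,0],1],[[0,0,0],[80,0,0],1]]';python3 avg.py; python3 go.py 0 0 0.19 178
```

```text
time_s: 18.5
tool_pos: [0.442, -0.0494, 0.1878]
ee_rot: [[-0.978, -0.21, 0.002], [-0.21, 0.978, -0.0], [-0.001, -0.001, -1.0]]
ft_force: [0.1, -0.0, -3.3]
grip_width: 0.0625
t 18.85 My -0.033 +- 0.013 Fz -3.37 [-0.01  -0.061 -0.045  0.015 -0.01   0.006 -0.053 -0.106]
t 18.9 target [ 0.4785 -0.0407  0.19  ] r 0.48
turn [-0.  -0.  -0.1] shift mm [-38.   1.  -3.]
now caddy -0.0384 0.0007 0.1873 w 0.063 F [-0.3 -0.6 -2.9] M [ 0.042 -0.036 -0.023] q [-0.66  0.15  0.83  1.88 -0.12  1.16  1.99]
```

The moment shifts by 0.09 N m between ends, so the middle tin rattles. I'll put it back and check the right tin.

```bash
python3 go.py 0.0032 -0.001 0.0295 178 | sed -n 2p
python3 -m jog '[[[0,0,0],[-20,0,0],1],[[0,0,0],[-41,0,20],1],[[0,0,0],[-41,0,60],1],[[0,0,0],[-41,0,100],1],[[0,0,0],[-41,0,130],1],[[0,0,0],[-41,0,148],1],[[0,0,0],[-41,0,153],1],[[0,0,0],[-41,0,156],1],[[0,0,0],[-41,0,157],1],[[0,0,0],[-41,0,157],1]]';python3 go.py 0.0032 -0.001 0.029 178
```

```text
turn [-0.  -0.  -0.1] shift mm [-42.  -0. 158.]
time_s: 19.9
tool_pos: [0.4823, -0.0409, 0.0313]
ee_rot: [[-0.978, -0.21, 0.002], [-0.21, 0.978, 0.0], [-0.002, -0.0, -1.0]]
ft_force: [-0.7, 0.2, -3.0]
grip_width: 0.0629
t 19.9 target [ 0.4819 -0.0409  0.029 ] r 0.484
turn [-0.   0.1 -0.1] shift mm [0. 0. 2.]
now caddy 0.0036 -0.0012 0.0313 w 0.0629 F [-0.7  0.2 -3. ] M [ 0.026  0.099 -0.034] q [-0.51  0.47  0.71  1.96 -0.41  0.85  2.21]
```

```bash
python3 -m jog '[[[0,0,0],[0,0,1],1],[[0,0,0],[0,0,2],1],[[0,0,0],[0,0,2.5],1],[[0,0,0],[0,0,2.5],1]]'; python3 go.py 0.015 -0.1277 0.11 179
```

```text
time_s: 20.3
tool_pos: [0.482, -0.0409, 0.0295]
ee_rot: [[-0.978, -0.21, 0.002], [-0.21, 0.978, 0.001], [-0.002, 0.001, -1.0]]
ft_force: [-3.5, 1.3, 8.4]
grip_width: 0.0629
t 20.3 target [ 0.5245 -0.1608  0.11  ] r 0.549
turn [ 0.   0.1 -1.1] shift mm [ -16. -126.  -81.]
now caddy 0.0033 -0.001 0.0295 w 0.0629 F [-3.5  1.3  8.4] M [ 0.016  0.652 -0.015] q [-0.5   0.48  0.71  1.97 -0.41  0.85  2.22]
```

```bash
python3 -m jog '[[[0,0,0],[0,0,0],0],[[0,0,0],[0,0,0],0],[[0,0,0],[0,0,0],0],[[0,0,0],[0,0,0],0],[[0,0,0],[0,0,-20],0],[[0,0,0],[0,0,-60],0],[[0,0,0],[0,0,-83],0],[[0,0,-1],[-8,-40,-83],0],[[0,0,-1],[-16,-90,-83],0],[[0,0,-1],[-16,-126,-83],0],[[0,0,-1],[-16,-126,-83],0],[[0,0,-1],[-16,-126,-83],0]]'; python3 go.py 0.015 -0.1277 0.027 179;python3 -c "
from h import *
for n in('scene','top'):
    c=cam(n); a=c['pixels'][150:330,200:450,::-1]; cv2.imwrite(f'pics/r1{n}.png',cv2.convertScaleAbs(cv2.resize(a,None,fx=3,fy=3),alpha=1.4))"
```

```text
time_s: 21.5
tool_pos: [0.5228, -0.1619, 0.1105]
ee_rot: [[-0.975, -0.224, -0.001], [-0.224, 0.975, -0.0], [0.001, 0.0, -1.0]]
ft_force: [-0.1, 0.7, -0.6]
grip_width: 0.0853
t 21.5 target [ 0.5245 -0.1608  0.027 ] r 0.549
turn [ 0.  -0.  -0.3] shift mm [-2.  1. 84.]
now caddy 0.0131 -0.1284 0.1105 w 0.0853 F [-0.1  0.7 -0.6] M [ 0.056 -0.028 -0.035] q [-0.29  0.49  0.77  1.71 -0.38  1.09  2.4 ]
```

View pics/r1scene.png

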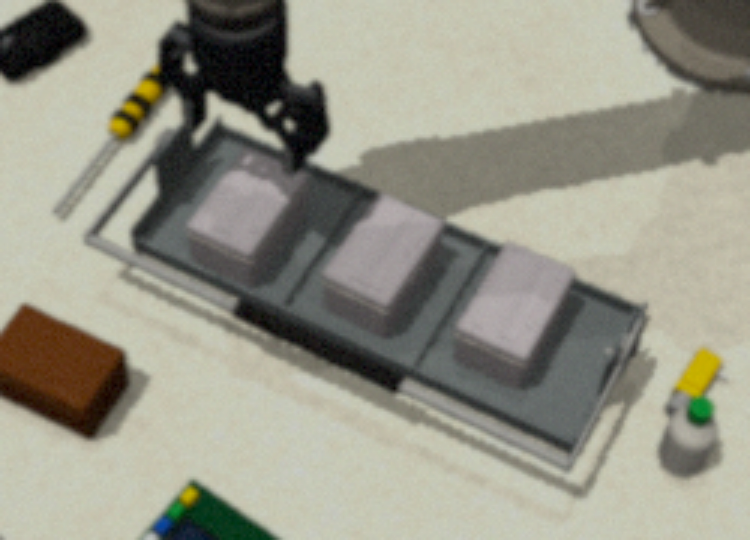

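Middle tin is back in its bay at (385,265). The gripper stands over the right tin at (250,215).

```bash
python3 -m jog '[[[0,0,0],[-1,1,45],0],[[0,0,0],[-2,1,70],0],[[0,0,0],[-2,1,82],0],[[0,0,0],[-2,1,84],0],[[0,0,0],[-2,1,84],1],[[0,0,0],[-2,1,84],1],[[0,0,0],[-2,1,84],1],[[0,0,0],[-2,1,84],1],[[0,0,0],[-2,1,84],1],[[0,0,0],[-2,1,84],1]]' 60;python3 go.py 0 0 0.19 178
python3 -m jog '[[[0,0,0],[0,0,-15],1],[[0,0,0],[0,0,-55],1],[[0,0,0],[0,0,-100],1],[[0,0,0],[0,0,-140],1],[[0,0,0],[0,0,-160],1],[[0,0,0],[0,0,-160],1],[[0,0,0],[-40,0,-160],1],[[0,0,0],[10,0,-160],1],[[0,0,0],[40,0,-160],1],[[0,0,0],[-10,0,-160],1],[[0,0,0],[-40,0,-160],1],[[0,0,0],[0,0,-160],1],[[0,0,0],[40,0,-160],1],[[0,0,0],[0,0,-160],1],[[0,0,0],[-40,0,-160],1],[[0,0,0],[-40,0,-160],1],[[0,0,0],[-40,0,-160],1],[[0,0,0],[-40,0,-160],1],[[0,0,0],[-40,0,-160],1]]';python3 avg.py; python3 go.py 0 0 0.19 178
```

```text
time_s: 22.6
tool_pos: [0.5266, -0.1596, 0.0286]
ee_rot: [[-0.974, -0.227, 0.004], [-0.227, 0.974, -0.0], [-0.004, -0.001, -1.0]]
ft_force: [0.9, 1.2, 6.5]
grip_width: 0.0634
t 22.6 target [ 0.4785 -0.0407  0.19  ] r 0.48
turn [-0.1  0.2  0.9] shift mm [  19.  127. -162.]
now caddy 0.0174 -0.1271 0.0286 w 0.0634 F [0.9 1.2 6.5] M [0.309 0.106 0.   ] q [-0.24  0.6   0.71  1.79 -0.47  0.93  2.47]
time_s: 24.5
tool_pos: [0.5628, -0.1509, 0.1864]
ee_rot: [[-0.974, -0.226, -0.001], [-0.226, 0.974, -0.0], [0.001, 0.0, -1.0]]
ft_force: [-0.2, -0.6, -3.3]
grip_width: 0.0634
t 24.85 My 0.006 +- 0.012 Fz -3.13 [ 0.029  0.02   0.007 -0.029 -0.027 -0.041  0.017  0.072]
t 24.9 target [ 0.4785 -0.0407  0.19  ] r 0.48
turn [0.  0.  0.9] shift mm [ 58. 126.  -3.]
now caddy 0.0558 -0.1272 0.1869 w 0.0627 F [-0.  -0.5 -2.3] M [ 0.013 -0.    -0.017] q [-0.31  0.49  0.81  1.51 -0.36  1.29  2.33]
```

```bash
python3 -m jog '[[[0,0,0],[40,0,0],1],[[0,0,0],[80,0,0],1],[[0,0,0],[40,0,0],1],[[0,0,0],[0,0,0],1],[[0,0,0],[40,0,0],1],[[0,0,0],[80,0,0],1],[[0,0,0],[80,0,0],1],[[0,0,0],[80,0,0],1],[[0,0,0],[80,0,0],1],[[0,0,0],[80,0,0],1],[[0,0,0],[80,0,0],1]]';python3 avg.py; python3 go.py 0.015 -0.128 0.03 179
```

```text
time_s: 26.0
tool_pos: [0.4869, -0.168, 0.1871]
ee_rot: [[-0.974, -0.228, 0.001], [-0.228, 0.974, -0.0], [-0.001, -0.0, -1.0]]
ft_force: [-0.5, 0.3, -3.3]
grip_width: 0.0631
t 26.35 My 0.015 +- 0.011 Fz -2.95 [ 0.032 -0.033  0.035  0.029 -0.037  0.009  0.026  0.058]
t 26.4 target [ 0.5246 -0.1611  0.03  ] r 0.549
turn [-0.  -0.  -0.1] shift mm [-39.  -2. 157.]
now caddy -0.0241 -0.1256 0.1868 w 0.0635 F [-0.5 -0.2 -2.6] M [ 0.009 -0.028  0.001] q [-0.36  0.35  0.86  1.7  -0.28  1.22  2.36]
```

```bash
python3 -m jog '[[[0,0,0],[-20,-1,0],1],[[0,0,0],[-41,-1,20],1],[[0,0,0],[-41,-1,60],1],[[0,0,0],[-41,-1,100],1],[[0,0,0],[-41,-1,130],1],[[0,0,0],[-41,-1,148],1],[[0,0,0],[-41,-1,153],1],[[0,0,0],[-41,-1,156],1],[[0,0,0],[-41,-1,157],1],[[0,0,0],[-41,-1,158],1],[[0,0,0],[-41,-1,158],1]]';python3 go.py 0.0174 -0.127 0.0286 179
```

```text
time_s: 27.5
tool_pos: [0.527, -0.1603, 0.0298]
ee_rot: [[-0.974, -0.227, 0.002], [-0.227, 0.974, -0.0], [-0.002, -0.001, -1.0]]
ft_force: [0.8, 0.0, -1.9]
grip_width: 0.063
t 27.5 target [ 0.5266 -0.1595  0.0286] r 0.55
turn [-0.   0.1 -0.1] shift mm [0. 1. 1.]
now caddy 0.0176 -0.1278 0.0298 w 0.063 F [ 0.8  0.  -1.9] M [-0.042 -0.035  0.015] q [-0.26  0.6   0.73  1.78 -0.49  0.94  2.48]
```

```bash
python3 -m jog '[[[0,0,0],[0,0,1],1],[[0,0,0],[0,0,1.5],1],[[0,0,0],[0,0,1.5],1]]'; python3 go.py 0.0033 -0.001 0.11 178
```

```text
time_s: 27.8
tool_pos: [0.5269, -0.1602, 0.0286]
ee_rot: [[-0.974, -0.227, 0.002], [-0.227, 0.974, 0.0], [-0.002, -0.0, -1.0]]
ft_force: [-2.2, 1.1, 5.6]
grip_width: 0.0631
t 27.8 target [ 0.482  -0.0408  0.11  ] r 0.484
turn [-0.   0.1  0.9] shift mm [ 17. 126. -81.]
now caddy 0.0175 -0.1278 0.0286 w 0.0631 F [-2.2  1.1  5.6] M [0.239 0.396 0.063] q [-0.26  0.6   0.73  1.78 -0.49  0.94  2.48]
```

```bash
python3 -m jog '[[[0,0,0],[0,0,0],0],[[0,0,0],[0,0,0],0],[[0,0,0],[0,0,0],0],[[0,0,0],[0,0,0],0],[[0,0,0],[0,0,-20],0],[[0,0,0],[0,0,-60],0],[[0,0,0],[0,0,-83],0],[[0,0,1],[8,40,-83],0],[[0,0,1],[16,90,-83],0],[[0,0,1],[17,126,-83],0],[[0,0,1],[17,126,-83],0],[[0,0,1],[17,126,-83],0]]'; python3 go.py 0.0033 -0.001 0.0295 178;python3 -c "
from h import *
for n in('scene','top'):
    c=cam(n); a=c['pixels'][150:330,200:450,::-1]; cv2.imwrite(f'pics/e1{n}.png',cv2.convertScaleAbs(cv2.resize(a,None,fx=3,fy=3),alpha=1.4))"
```

```text
time_s: 29.0
tool_pos: [0.4811, -0.0402, 0.1103]
ee_rot: [[-0.977, -0.213, 0.0], [-0.213, 0.977, 0.0], [-0.0, 0.0, -1.0]]
ft_force: [-0.5, -0.5, 0.1]
grip_width: 0.0855
t 29.0 target [ 0.482  -0.0408  0.0295] r 0.484
turn [0. 0. 0.] shift mm [-1. -1. 81.]
now caddy 0.0026 -0.0001 0.1103 w 0.0855 F [-0.5 -0.5  0.1] M [-0.006 -0.022 -0.046] q [-0.61  0.36  0.83  1.89 -0.31  1.02  2.14]
```

View pics/e1scene.png

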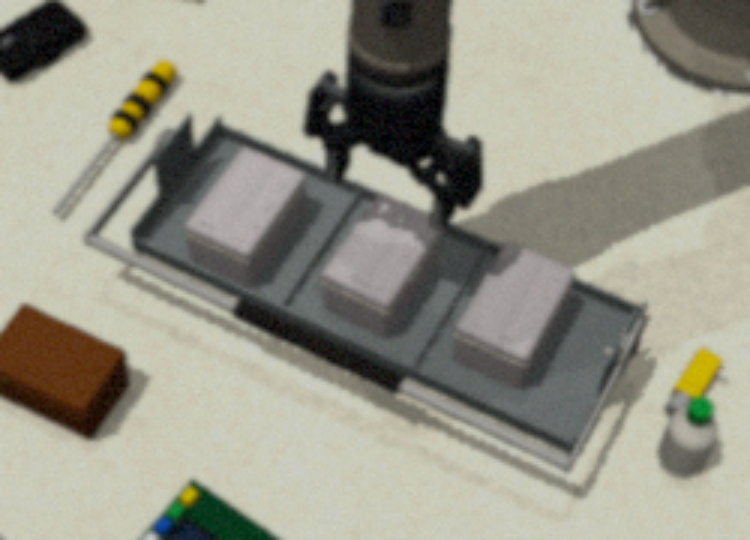

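```bash
python3 -m jog '[[[0,0,0],[-1,-1,45],0],[[0,0,0],[-1,-1,70],0],[[0,0,0],[-1,-1,80],0],[[0,0,0],[-1,-1,82],0],[[0,0,0],[-1,-1,82],1],[[0,0,0],[-1,-1,82],1],[[0,0,0],[-1,-1,82],1],[[0,0,0],[-1,-1,82],1],[[0,0,0],[-1,-1,82],1],[[0,0,0],[-1,-1,82],1]]' 60;python3 go.py 0.225 0 0.215 178
python3 -m jog '[[[0,0,0],[0,0,-15],1],[[0,0,0],[0,0,-50],1],[[0,0,0],[0,0,-90],1],[[0,0,0],[0,0,-130],1],[[0,0,0],[0,0,-165],1],[[0,0,0],[0,0,-186],1],[[0,0,0],[0,0,-186],1],[[0,0,0],[0,0,-186],1]]';python3 go.py 0.225 0 0.215 178
```

```text
time_s: 30.1
tool_pos: [0.4838, -0.0421, 0.0299]
ee_rot: [[-0.978, -0.21, 0.003], [-0.21, 0.978, 0.0], [-0.003, -0.0, -1.0]]
ft_force: [-0.3, 0.5, 6.4]
grip_width: 0.0633
t 30.1 target [0.6966 0.0147 0.215 ] r 0.697
turn [-0.   0.2 -0.1] shift mm [-221.   11. -184.]
now caddy 0.0047 -0.0027 0.0299 w 0.0633 F [-0.3  0.5  6.4] M [0.278 0.285 0.055] q [-0.53  0.49  0.75  1.96 -0.44  0.86  2.24]
time_s: 30.9
tool_pos: [0.4815, -0.0417, 0.2135]
ee_rot: [[-0.978, -0.21, -0.001], [-0.21, 0.978, 0.001], [0.001, 0.001, -1.0]]
ft_force: [-0.4, 0.0, -4.4]
grip_width: 0.0629
t 30.9 target [0.6966 0.0147 0.215 ] r 0.697
turn [ 0.  -0.1 -0.1] shift mm [-222.   10.   -2.]
now caddy 0.0026 -0.0017 0.2135 w 0.0629 F [-0.4  0.  -4.4] M [-0.03   0.067  0.002] q [-0.69  0.25  0.9   1.74 -0.2   1.25  2.04]
```

```bash
python3 -m jog '[[[0,0,0],[-20,1,-1],1],[[0,0,0],[-55,3,-2],1],[[0,0,0],[-95,5,-2],1],[[0,0,0],[-135,7,-2],1],[[0,0,0],[-170,9,-2],1],[[0,0,0],[-200,10,-2],1],[[0,0,0],[-217,10,-2],1],[[0,0,0],[-222,10,-2],1],[[0,0,0],[-222,10,-2],1],[[0,0,0],[-222,10,-2],1],[[0,0,0],[-222,10,-2],1],[[0,0,0],[-222,10,-2],1],[[0,0,0],[-222,10,-2],1],[[0,0,0],[-222,10,-2],1]]';python3 go.py 0.225 0 0.215 178;python3 avg.py; python3 -c "
from h import *
for n in('scene','top'):
    c=cam(n); cv2.imwrite(f'pics/f1{n}.png',cv2.convertScaleAbs(c['pixels'][:,:,::-1],alpha=1.4))"
```

```text
time_s: 32.3
tool_pos: [0.697, 0.0145, 0.2167]
ee_rot: [[-0.978, -0.21, 0.0], [-0.21, 0.978, 0.0], [-0.0, 0.0, -1.0]]
ft_force: [1.0, 0.1, -3.5]
grip_width: 0.0629
t 32.3 target [0.6966 0.0147 0.215 ] r 0.697
turn [ 0.   0.  -0.1] shift mm [0. 0. 2.]
now caddy 0.2253 -0.0002 0.2167 w 0.0629 F [ 1.   0.1 -3.5] M [-0.036  0.124 -0.049] q [-0.42  0.72  0.78  1.07 -0.48  1.51  2.02]
t 32.65 My 0.063 +- 0.011 Fz -3.67 [0.129 0.023 0.027 0.045 0.063 0.056 0.079 0.078]
```

View pics/f1scene.png

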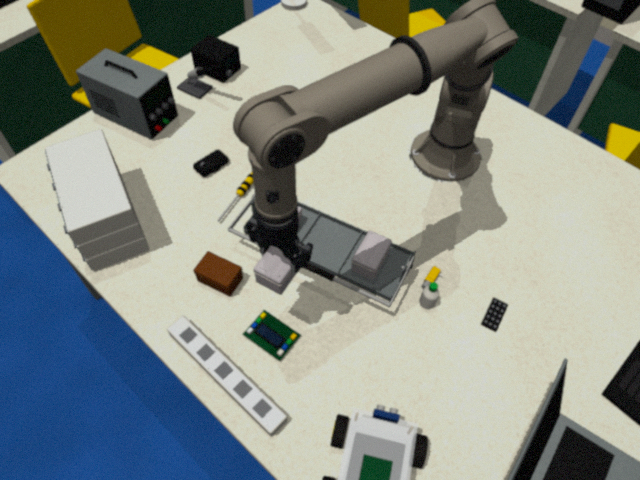

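View pics/f1top.png

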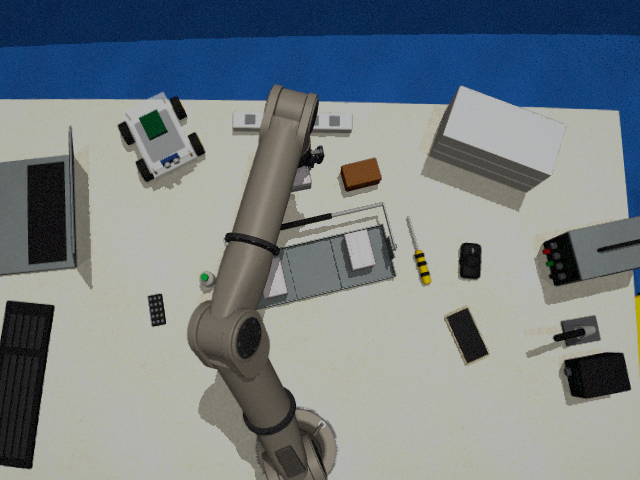

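The tin is in the gripper at scene (275,268), held level beyond the folded handle. The middle bay is empty, the other two tins are in their bays, and the bottle, motor, board and screwdriver haven't moved.

```bash
python3 -c "
from bench import sign_off; print(sign_off())"
```

```text
the job is handed in; nothing more can be done
None
```

The handle is folded home, all three tins were checked from left to right, and the middle one rattles. I'm still holding it out beyond the handle and handed the job in at about 33 s of the 72 s allowed.

- **Handle:** pushed over, then pressed down onto its stop. The scene camera put it at about 1.60 rad, which fits the 1.57 stop.
- **Tins:** each was lifted and shaken, then lowered until the wrist force showed contact before I let go. The table gives the change in wrist moment between the two shake ends:

| Tin | Moment change (N m) | Result |
|---|---|---|
| Left | 0.015 ± 0.013 | packed tight |
| Middle | 0.092 ± 0.016 | ball rolls |
| Right | 0.009 ± 0.016 | packed tight |

- **Final hold:** the tin is level, its underside about 19 cm above the desk, with its centre about 0.22 m beyond the caddy's centre line. The grip reads 63 mm wide, and the last moment reading (0.063 N m) matches the ball lying at the far end.
- **Last pictures:** the right tin is upright in its bay. The left tin looks in place too, but the arm partly hides it in the top view. The other items I could see are where they were, though the arm hides the board in the top view and the phone in the scene view.
- **Disagreement:** single moment readings were noisy by about 0.03 N m, so each result above compares averages of 8 readings at each end. The two cameras differed by about 1 to 2 pixels, within what the grasps could tolerate.

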